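# Lay out the powder pressing place

### The job

Lay out the bench for pressing a powder sample: put the open powder cup on the middle of the steel pressing plate and stand the tamper upright in the cup; lay the cup lid, the way up it is, on the middle of the white reference tile. Stand the smallest of the three capped sample bottles upright midway between the plate and the tile. Leave the other two bottles standing where they are, and let go of everything.

Things in the scene. Friction and masses are not known exactly. Their poses are not given: they have to be found in the camera images.
- press_plate: pressing plate: flat bright steel slab 90 x 90 mm, 10 mm high, with a round centring ring 63 mm across and four screws in its top; screwed to the worktop. Origin at the centre of its underside; z up, its y axis runs along the line to the reference tile (which lies on its +y or its -y side)
- ref_tile: white reference tile: white square in a black frame, 62 x 62 mm, 11 mm high, fixed to the worktop about 20 cm to the left or right of the pressing plate. Origin at the centre of its underside, z up
- cup_c (a point): powder cup: shallow open round aluminium cup, 55 mm across, 14 mm high, floor 4 mm thick, round recess about 43 mm across and 10 mm deep; this point is at its centre, half-way up; z axis up along its own axis.
- press_tamper_c (a point): tamper: slim steel plunger, round foot and round knob 23 mm across with a thinner waist, 83 mm tall, standing on its foot, 0.16 kg; this point is at its centre, half-way up; z axis up along its own axis.
- cup_lid_c (a point): cup lid: solid round knurled metal disc, 56 mm across, 14 mm high, with a dull flat top, lying on the worktop; this point is at its centre, half-way up; z axis up along its own axis.
- bottle_small_c (a point): smallest sample bottle: capped glass bottle 35 mm across, 80 mm tall, with a narrower screw cap (28 mm across, top 16 mm); this point is at its centre, half-way up; z axis up along its own axis.
- bottle_medium_c (a point): middle-sized sample bottle: capped glass bottle 42 mm across, 95 mm tall; not to be moved; this point is at its centre, half-way up; z axis up along its own axis.
- bottle_large_c (a point): largest sample bottle: capped glass bottle 50 mm across, 105 mm tall; not to be moved; this point is at its centre, half-way up; z axis up along its own axis.
Things that resemble listed ones, but are neither listed nor needed, are in the scene too. What is shaped like the part that bears bottle_small_c but turquoise or yellow is not meant. What is shaped like the part that bears press_tamper_c but yellow is not meant.

How it is judged:
By the outcome, as a careful person would: the job done as asked, in the order asked, and still so for the second after the job is handed in, with the robot touching nothing.
It also fails if it takes over 104 s, if anything falls off the work surface, if the arm or the gripper's body presses on something with over 40 N, if the wrist force passes 120 N, or if a joint passes its speed limit or range.

### The arm

A 7-joint arm with a two-finger parallel gripper is mounted at the origin on a cart in front of the work surface, level with it; the furniture and walls round the work are solid. World frame = base frame: x ahead of the robot, y to its left, z up, the work surface at z = 0. Lengths are in m, angles in rad, forces in N, time in s.
With the tool pointing down it reaches from about 0.425 to 0.925 m from the base axis. Payload 6.8 kg.
Tool frame: the origin (TCP) lies on the centre line of the jaws, within the pads' length; the fingertips stand 17 mm ahead of it and the grasp point (between the pads) lies 2 mm behind it; z points along the fingers, x is the direction in which the jaws open and shut, and the axes are right-handed (so a half turn about z gives the same grasp; the last joint's range is limited). The gripper opens to 85 mm and grips with 20 to 120 N. Pads are 22 mm wide; open, the fingers measure 114 mm over their backs; the gripper's body (76 mm by 85 mm) begins 54 mm behind the grasp point. The pads swing forward as they close: fully open they stand 13 mm farther back than shut.
Start: joints at [1.071, 0.477, 0.022, 1.555, -0.011, 1.109, -0.083], TCP at [0.258, -0.624, 0.221] pointing down, gripper open.
Joint ranges: [-2.96, 2.96], [-0.34, 2.1], [-1.41, 1.46], [0.24, 2.44], [-1.37, 4.51], [0.17, 1.92], [-2.96, 2.96]. Speed limits (rad/s): [2.39, 2.39, 3.14, 3.14, 3.14, 3.14, 3.14].

### API

Orientations are given as a rotation vector (axis times angle).
In Python, from bench import r gives the robot as it stands.
- The arm moves only by the tool arm_command, never from a script. Its argument "increments" is a list of rows, each a list of 3 entries, a list of its own where there are three numbers: the shift along the world's x, y, z in m, then the turn, a rotation vector about the world's x, y, z in rad, then the opening in per cent of the stroke, from 0 (shut) to 100 (fully open). A call has 1 to 10 rows; each row is the pose to reach, as a shift and turn from the pose commanded when the call began; what a row does not reach only later rows make up. A row lasts 1/10 s, in which the tool goes at most 50 mm and 8.59 degrees, less where a joint would pass 70% of its speed; a pose out of reach is approached as far as the arm can. A call with a gripper value outside its range is refused whole. The fingers move at their own pace and stop on an object; "newtons" is the grip in N (left out, the last holds). Time passes only in rows, so rows that repeat a pose let the fingers close. It gives the time, the measured TCP pose, the force and the opening at its end, in the units of the state.
- r.get_obs(): the state, without advancing time (a new reading comes with each control period).
- r.grab_frame(name): name is "scene" or "top"; returns the picture (400x640x3 uint8, blue, green, red); there is no depth.
- r.camera_model(name): a dict with "camera_matrix" (3x3 intrinsics, pixels), "D" ([k1, k2, p1, p2, k3] as OpenCV has them; the pictures are not rectified), "camera_from_world" (4x4, takes a point from world to camera coordinates). Camera axes: x right, y down, z forward; pixel columns grow to the right and rows downward; lengths in m; the calibration is good to about 2 mm. A picture is of the moment at which its call begins. camera_model takes no time and is no camera call.
- r.hand_in(): hands the job in, once; it reports no verdict.
The state is a dict: "clock": time; "joints": joint angles; "qvel": joint speeds; "tau": joint torques, N m; "tcp_pos": TCP position; "orientation": TCP orientation; "contact_force": force on the tool from outside, world axes, zero at the start; "moment": the same for the moment, N m; "grip_width": finger opening in m.
Only numpy, scipy, OpenCV 4.12 (cv2) and the standard library are available. Lean on these libraries where they do the work, as an engineer would, in place of code of your own. Each camera call takes 0.05 s, during which the arm holds its last target. There are 200 camera calls.

## Working session

There is one attempt and no reset: what is moved stays moved. The work goes in short steps, Python scripts to look and compute and a tool call to move; the robot and the scene stay as the last step left them, time stands still between calls to the robot, and variables do not carry over. Pictures are saved under pics/ and viewed, about 12 in all and at most 16, crops included, and the job is handed in when it is done.

Besides the shell and the picture viewer there is one more tool, called after "Call:" as name([rows], argument=value, ...), one row to a line, values as JSON. arm_command: Moves the arm, as the interface text tells. Its arguments: {"type":"object","properties":{"increments":{"type":"array","items":{"type":"array"}},"newtons":{"type":"number"}},"required":["increments"]}

```bash
ls; mkdir -p pics; python3 - <<'E'
from bench import r
import cv2,numpy as np
o=r.get_obs()
for k in o: print(k,np.round(o[k],3))
for n in("scene","top"):
    cv2.imwrite(f"pics/{n}0.png",r.grab_frame(n)); m=r.camera_model(n)
    for k in m: print(k,np.round(m[k],4).tolist())
E
```

```text
pics
clock 0.0
joints [ 1.071  0.478  0.022  1.556 -0.012  1.109 -0.083]
qvel [-0.    -0.    -0.001 -0.001  0.    -0.001  0.001]
tau [ 1.0000e-03 -5.9646e+01  1.6080e+00 -2.8121e+01  1.2000e-02  9.0000e-03
 -0.0000e+00]
tcp_pos [ 0.258 -0.623  0.22 ]
orientation [-2.611  1.746  0.003]
contact_force [-0.319  0.608 -0.621]
moment [ 0.062 -0.016 -0.022]
grip_width 0.085
camera_matrix [[402.2446, 0.0, 321.1909], [0.0, 402.2446, 201.2699], [0.0, 0.0, 1.0]]
D [-0.048, 0.0, 0.0, 0.0, 0.0]
camera_from_world [[-0.6441, -0.7648, -0.0121, 0.2065], [-0.5049, 0.437, -0.7444, 0.3829], [0.5747, -0.4734, -0.6676, 0.5118], [0.0, 0.0, 0.0, 1.0]]
camera_matrix [[452.9518, 0.0, 316.5712], [0.0, 452.9518, 202.9973], [0.0, 0.0, 1.0]]
D [-0.0721, 0.0, 0.0, 0.0, 0.0]
camera_from_world [[-0.0005, -0.9999, 0.0116, -0.1549], [-0.9933, -0.0009, -0.1151, 0.5675], [0.1151, -0.0115, -0.9933, 0.9824], [0.0, 0.0, 0.0, 1.0]]
```

View pics/scene0.png

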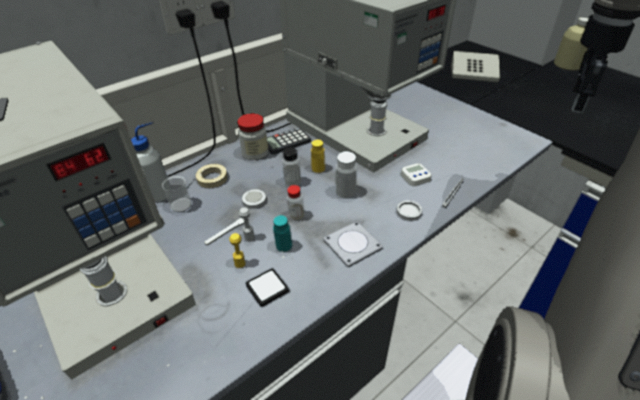

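View pics/top0.png

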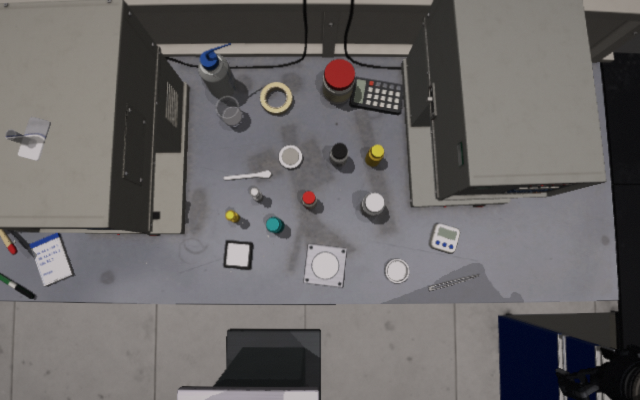

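The scene view shows the plate at (352,242), the tile at (267,287), the steel tamper at (247,222) and the red-capped small bottle at (295,203). Two round discs, at (254,198) and (409,209), need telling apart, so I'm enlarging them.

```bash
python3 - <<'E'
import cv2,numpy as np
s=cv2.imread("pics/scene0.png");t=cv2.imread("pics/top0.png")
z=lambda im,x,y,w,h,W,H:cv2.resize(im[y:y+h,x:x+w],(W,H),interpolation=cv2.INTER_CUBIC)
a=np.hstack([z(s,225,175,60,45,400,300),z(s,380,187,60,45,400,300)])
b=np.hstack([z(t,260,135,60,45,400,300),z(t,367,249,60,45,400,300)])
cv2.imwrite("pics/c1.png",np.vstack([a,b]))
cv2.imwrite("pics/c2.png",z(t,210,130,200,150,800,600))
E
```

```text
(no output)
```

View pics/c1.png

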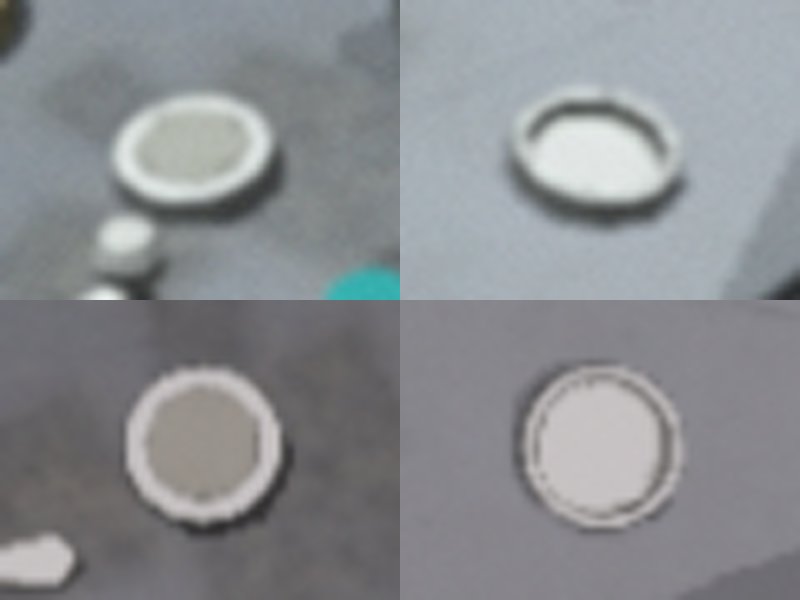

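View pics/c2.png

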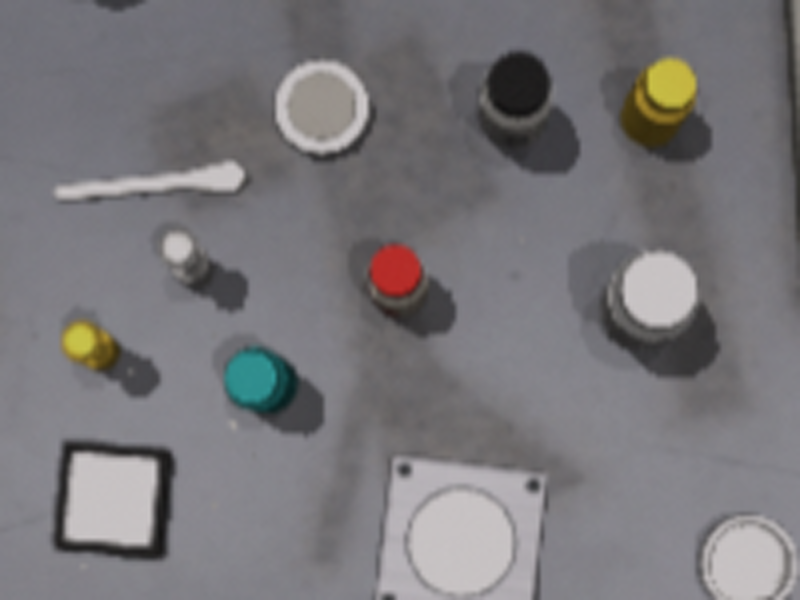

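Left crop: a flat dull disc, which is the lid (top view 290,157). Right crop: the recess is visible, so this is the cup (top view 397,271). In the second crop the steel tamper's knob is at top (255,192), left of the red-capped bottle at (309,198); their yellow and turquoise look-alikes stand beside them. Next I'm segmenting both views and triangulating.

```bash
cat > h.py <<'E'
import cv2,numpy as np
from bench import r
def ray(n,px):
    m=r.camera_model(n);K=np.array(m["camera_matrix"]);T=np.array(m["camera_from_world"])
    u=cv2.undistortPoints(np.array([[px]],float),K,np.array(m["D"]))[0,0]
    return -T[:3,:3].T@T[:3,3], T[:3,:3].T@np.r_[u,1]
def plane(n,px,z):
    c,d=ray(n,px); return c+d*(z-c[2])/d[2]
def tri(p,q):
    c1,d1=ray("top",p);c2,d2=ray("scene",q)
    a=np.linalg.lstsq(np.c_[d1,-d2],c2-c1,rcond=None)[0]
    x1=c1+a[0]*d1;x2=c2+a[1]*d2
    return (x1+x2)/2,np.linalg.norm(x1-x2)
def blob(im,roi,mask):
    """largest blob in roi=(x,y,half) of mask -> centroid of hull, bbox, area"""
    x,y,h=roi
    m=mask[y-h:y+h,x-h:x+h].astype(np.uint8)
    cs,_=cv2.findContours(m,cv2.RETR_EXTERNAL,cv2.CHAIN_APPROX_NONE)
    c=cv2.convexHull(max(cs,key=cv2.contourArea))
    M=cv2.moments(c); return np.array([M["m10"]/M["m00"]+x-h,M["m01"]/M["m00"]+y-h]),cv2.boundingRect(c)[2:],c+[x-h,y-h]
E
python3 - <<'E'
from h import *
ims={n:cv2.imread(f"pics/{n}0.png") for n in("top","scene")}
P={"lid":[(290,157,18),(254,198,16),150,185,.014],"cup":[(397,271,16),(409,210,16),165,205,.014],"ring":[(325,265,20),(352,242,20),180,215,.010],
"tile":[(238,255,18),(267,287,24),150,170,.011],"knob":[(255,192,8),(245,212,8),150,150,.083],"red":[(309,199,12),(294,190,10),0,0,.080],"white":[(374,202,14),(346,158,13),170,200,.105]}
for k,(a,b,ta,tb,z) in P.items():
    c=[]
    for n,roi,t in(("top",a,ta),("scene",b,tb)):
        im=ims[n].astype(int); g=im.mean(2)
        m=(im[...,2]-im[...,1]>60) if k=="red" else g>t
        ctr,box,_=blob(im,roi,m); c.append(ctr); print(k,n,ctr.round(1),box, "plane",plane(n,ctr,z).round(4))
    p,e=tri(*c); print("   tri",p.round(4),"gap",round(e,4))
E
```

```text
lid top [289.9 156.2] (23, 23) plane [ 0.679  -0.0933  0.014 ]
lid scene [253.2 196.8] (23, 15) plane [ 0.6772 -0.0935  0.014 ]
   tri [ 0.6789 -0.0938  0.0128] gap 0.0012
cup top [395.4 271. ] (20, 23) plane [ 0.4152 -0.3331  0.014 ]
cup scene [408.7 210.4] (19, 11) plane [ 0.4107 -0.3313  0.014 ]
   tri [ 0.4142 -0.3347  0.0094] gap 0.0022
ring top [324.9 265.2] (25, 25) plane [ 0.4287 -0.1738  0.01  ]
ring scene [352.4 241.3] (28, 20) plane [ 0.4277 -0.175   0.01  ]
   tri [ 0.4282 -0.1744  0.0101] gap 0.0015
tile top [237.4 254.1] (22, 23) plane [0.4534 0.0246 0.011 ]
tile scene [266.9 286.9] (48, 48) plane [0.4473 0.0257 0.011 ]
   tri [0.4526 0.0245 0.0045] gap 0.0027
knob top [253.9 191.4] (7, 8) plane [ 0.5867 -0.0202  0.083 ]
knob scene [242.7 210.4] (9, 8) plane [ 0.584  -0.0186  0.083 ]
   tri [ 0.587  -0.0199  0.0801] gap 0.0001
red top [308.5 197.1] (12, 13) plane [ 0.575  -0.1369  0.08  ]
red scene [293.2 189.4] (13, 10) plane [ 0.5725 -0.1359  0.08  ]
   tri [ 0.575  -0.1372  0.0777] gap 0.0008
white top [374.5 201.9] (18, 17) plane [ 0.5618 -0.2751  0.105 ]
white scene [346.  156.8] (17, 11) plane [ 0.5608 -0.276   0.105 ]
   tri [ 0.5614 -0.2757  0.1048] gap 0.0013
```

The lid, plate ring, knob and red cap agree with the given heights to within 3 mm. The cup and tile were segmented poorly (wrong bounding boxes), so I'm redoing those two.

```bash
python3 - <<'E'
from h import *
ims={n:cv2.imread(f"pics/{n}0.png") for n in("top","scene")}
def hull(n,roi,f):
    x,y,h=roi; g=ims[n].astype(int).mean(2)[y-h:y+h,x-h:x+h]
    m=cv2.morphologyEx(f(g).astype(np.uint8),cv2.MORPH_CLOSE,np.ones((5,5),np.uint8))
    k,l,st,ce=cv2.connectedComponentsWithStats(m); i=1+np.argmax(st[1:,4])
    cs,_=cv2.findContours((l==i).astype(np.uint8),0,1); c=cv2.convexHull(cs[0]); M=cv2.moments(c)
    return np.array([M["m10"]/M["m00"]+x-h,M["m01"]/M["m00"]+y-h]),cv2.boundingRect(c)[2:],g
for t in (155,165,175):
  a,b,g=hull("top",(397,271,16),lambda g:g>t)
  c,d,g2=hull("scene",(409,209,18),lambda g:g>t+30)
  print("cup",t,a,b,c,d,tri(a,c),plane("top",a,.014),plane("scene",c,.014))
print(np.median(g),np.median(g2)); print(g[16].astype(int)); print(g2[16].astype(int))
a,b,g=hull("top",(238,255,20),lambda g:g<60); c,d,g2=hull("scene",(267,287,26),lambda g:g<60)
print("tile frame",a,b,c,d,tri(a,c),plane("top",a,.011))
a,b,g=hull("top",(238,255,18),lambda g:g>150); c,d,g2=hull("scene",(267,287,16),lambda g:g>185)
print("tile white",a,b,c,d,tri(a,c))
E
```

```text
cup 155 [397.22821415 270.47127784] (24, 24) [409.26963907 207.58598726] (25, 18) (array([ 0.41581058, -0.33773764,  0.01503056]), np.float64(0.0016923194475783943)) [ 0.4164068  -0.33735357  0.014     ] [ 0.41590541 -0.33936806  0.014     ]
cup 165 [397.02554745 270.60340633] (23, 24) [409.05789153 208.0749543 ] (24, 17) (array([ 0.41562933, -0.33734611,  0.01390415]), np.float64(0.0012886229663313265)) [ 0.41611232 -0.33688711  0.014     ] [ 0.41515262 -0.33776884  0.014     ]
cup 175 [396.91495199 271.09922268] (23, 22) [408.68333333 210.38571429] (19, 11) (array([ 0.41487636, -0.33781506,  0.00705922]), np.float64(0.00031188423422462007)) [ 0.41500052 -0.33661636  0.014     ] [ 0.41070671 -0.33132557  0.014     ]
137.83333333333331 175.66666666666666
[138 138 128  99 127 172 139 189 196 196 194 195 195 195 195 195 195 195
 195 195 195 196 194 194 176 126 130 176 157 138 137 136]
[175 174 175 174 166 166 177 178 143 150 190 217 225 229 226 228 229 230
 229 229 229 226 221 210 192 153 120 125 172 203 196 181 175 177 176 176]
tile frame [238.01629423 254.72555866] (29, 29) [266.55646481 291.54064375] (42, 24) (array([ 0.45195627,  0.0259875 , -0.00822677]), np.float64(0.00036376091728923424)) [0.45203657 0.0230416  0.011     ]
tile white [237.35030864 254.11072531] (22, 23) [266.48728814 284.6579096 ] (32, 29) (array([0.4529122 , 0.0239141 , 0.01075211]), np.float64(0.0017217190627975042))
```

Call:
arm_command([
  [[0.158,0.2865,-0.08],[0,0,1.178],100],
  [[0.158,0.2865,-0.08],[0,0,1.178],100],
  [[0.158,0.2865,-0.08],[0,0,1.178],100],
  [[0.158,0.2865,-0.08],[0,0,1.178],100],
  [[0.158,0.2865,-0.08],[0,0,1.178],100],
  [[0.158,0.2865,-0.08],[0,0,1.178],100],
  [[0.158,0.2865,-0.08],[0,0,1.178],100],
  [[0.158,0.2865,-0.08],[0,0,1.178],100],
  [[0.158,0.2865,-0.08],[0,0,1.178],100],
  [[0.158,0.2865,-0.08],[0,0,1.178],100],
], newtons=40)

```text
clock: 1.1
tcp_pos: [0.4152, -0.3381, 0.1413]
orientation: [3.141, -0.009, -0.001]
contact_force: [0.6, 0.0, -0.4]
grip_width: 0.0856
```

Call:
arm_command([
  [[0,0.0005,-0.05],[0,0,0],100],
  [[0,0.0005,-0.09],[0,0,0],100],
  [[0,0.0005,-0.11],[0,0,0],100],
  [[0,0.0005,-0.12],[0,0,0],100],
  [[0,0.0005,-0.127],[0,0,0],100],
  [[0,0.0005,-0.127],[0,0,0],100],
])

```text
clock: 1.7
tcp_pos: [0.4158, -0.3375, 0.0145]
orientation: [3.141, -0.004, 0.0]
contact_force: [0.0, -0.5, 0.1]
grip_width: 0.0854
```

```bash
python3 - <<'E'
from h import *
s=r.grab_frame("scene");t=r.grab_frame("top")
z=lambda im,x,y,w,h,W,H:cv2.resize(im[y:y+h,x:x+w],(W,H),interpolation=cv2.INTER_CUBIC)
cv2.imwrite("pics/d1.png",np.hstack([z(s,360,150,100,100,400,400),z(t,347,221,100,100,400,400)]))
E
```

```text
(no output)
```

View pics/d1.png

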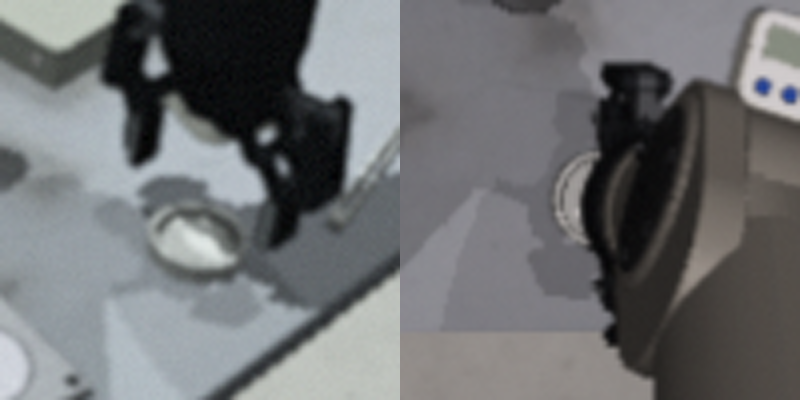

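```bash
python3 - <<'E'
from h import *
m=r.camera_model("scene")
o=r.get_obs();print(o["tcp_pos"],o["clock"])
T=np.array(m["camera_from_world"])
for p in [(.4158,-.3375,.01),(.4158+.0425,-.3375,.01),(.4158-.0425,-.3375,.01),(.4583,-.3375,.035),(.3733,-.3375,.035),(.4583,-.3485,.01),(.3733,-.3265,.01)]:
    q,_=cv2.projectPoints(np.array([p]),cv2.Rodrigues(T[:3,:3])[0],T[:3,3],np.array(m["camera_matrix"]),np.array(m["D"]));q=q.ravel()
    print(p,q.round(1),((q-[360,150])*4).round())
print(tri((406,240),(395,190)))
E
```

```text
[ 0.41640756 -0.33760443  0.01541573] 1.8
(0.4158, -0.3375, 0.01) [408.5 209.3] [194. 237.]
(0.4583, -0.3375, 0.01) [394.4 199.8] [138. 199.]
(0.3733, -0.3375, 0.01) [423.3 219.3] [253. 277.]
(0.4583, -0.3375, 0.035) [395.6 191.6] [143. 166.]
(0.3733, -0.3375, 0.035) [425.2 211. ] [261. 244.]
(0.4583, -0.3485, 0.01) [397.6 197.7] [151. 191.]
(0.3733, -0.3265, 0.01) [420.1 221.6] [240. 286.]
(array([ 0.48292942, -0.36173413,  0.01037639]), np.float64(0.006495005179123665))
```

The crop shows both finger ends about 25 mm higher than the readout implies: they project as if at z≈0.035. I'm closing part-way and looking again before trusting the height.

Call:
arm_command([
  [[0,0,0],[0,0,0],74],
  [[0,0,0],[0,0,0],74],
  [[0,0,0],[0,0,0],74],
  [[0,0,0],[0,0,0],74],
])

```text
clock: 2.2
tcp_pos: [0.4159, -0.337, 0.0147]
orientation: [3.141, -0.002, 0.001]
contact_force: [-0.4, -0.2, -0.4]
grip_width: 0.0629
```

```bash
python3 - <<'E'
from h import *
s=r.grab_frame("scene")
g=cv2.resize(s[160:240,370:450],(560,560),interpolation=cv2.INTER_CUBIC)
cv2.imwrite("pics/d2.png",cv2.convertScaleAbs(g,alpha=1.5,beta=20))
E
```

```text
(no output)
```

View pics/d2.png

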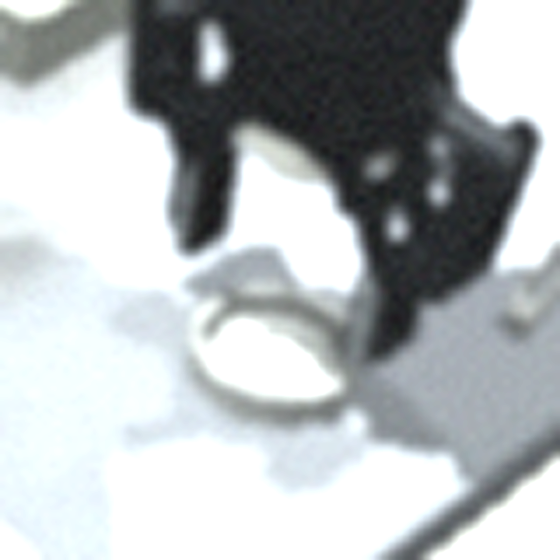

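Finger ends now read at (398,196) and (424,211), which puts the tips at z≈0.03, well above what the text predicts. I'll descend in small steps and watch the force.

Call:
arm_command([
  [[0,-0.0005,-0.004],[0,0,0],90],
  [[0,-0.0005,-0.007],[0,0,0],90],
  [[0,-0.0005,-0.008],[0,0,0],90],
])

```text
clock: 2.55
tcp_pos: [0.4154, -0.3372, 0.0058]
orientation: [-3.141, 0.002, 0.001]
contact_force: [0.1, -0.3, 0.6]
grip_width: 0.077
```

Call:
arm_command([
  [[0,0,-0.002],[0,0,0],90],
  [[0,0,-0.004],[0,0,0],90],
  [[0,0,-0.004],[0,0,0],90],
])

```text
clock: 2.85
tcp_pos: [0.4156, -0.3372, 0.0021]
orientation: [-3.141, 0.001, 0.001]
contact_force: [-0.3, 0.3, 0.1]
grip_width: 0.0767
```

Call:
arm_command([
  [[0,0,-0.002],[0,0,0],90],
  [[0,0,-0.005],[0,0,0],90],
  [[0,0,-0.005],[0,0,0],90],
])

```text
clock: 3.15
tcp_pos: [0.4155, -0.3372, -0.003]
orientation: [-3.141, 0.002, 0.001]
contact_force: [-0.4, -0.5, -0.2]
grip_width: 0.0765
```

```bash
python3 - <<'E'
from h import *
s=r.grab_frame("scene")
g=cv2.resize(s[160:240,370:450],(560,560),interpolation=cv2.INTER_CUBIC)
cv2.imwrite("pics/d3.png",cv2.convertScaleAbs(g,alpha=1.1,beta=20))
E
```

```text
(no output)
```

View pics/d3.png

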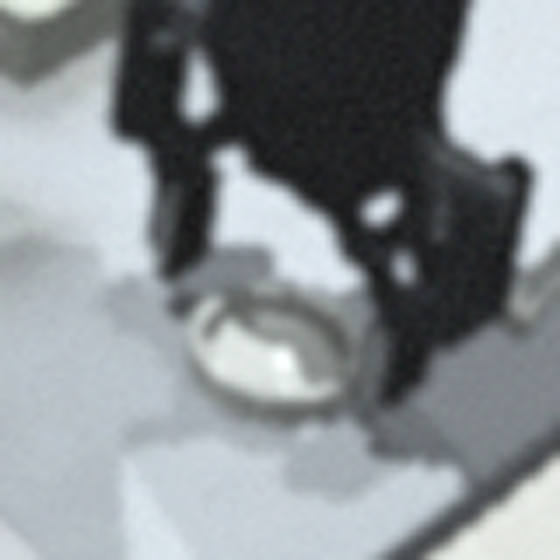

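Tips at (396,200) and (426,218) now stand at z≈0.012, still clear of the worktop and symmetric about the cup. About 6 mm more, then close.

Call:
arm_command([
  [[0,0,-0.002],[0,0,0],90],
  [[0,0,-0.004],[0,0,0],90],
  [[0,0,-0.006],[0,0,0],90],
  [[0,0,-0.006],[0,0,0],90],
])

```text
clock: 3.6
tcp_pos: [0.4156, -0.3372, -0.0089]
orientation: [-3.141, 0.002, 0.001]
contact_force: [0.1, 0.4, -0.3]
grip_width: 0.0767
```

Call:
arm_command([
  [[0,0,0],[0,0,0],70],
  [[0,0,0],[0,0,0],40],
  [[0,0,0],[0,0,0],40],
  [[0,0,0],[0,0,0],40],
  [[0,0,0],[0,0,0],40],
], newtons=40)

```text
clock: 4.1
tcp_pos: [0.4157, -0.3374, -0.008]
orientation: [3.141, -0.002, -0.0]
contact_force: [-1.5, 0.8, 6.1]
grip_width: 0.0529
```

Call:
arm_command([
  [[0,0,0.01],[0,0,0],40],
  [[0,0,0.04],[0,0,0],40],
  [[0,0,0.08],[0,0,0],40],
  [[0,0,0.08],[0,0,0],40],
])

```text
clock: 4.5
tcp_pos: [0.4189, -0.3394, 0.0765]
orientation: [3.136, -0.002, 0.011]
contact_force: [1.0, -0.2, -0.7]
grip_width: 0.0527
```

```bash
python3 - <<'E'
from h import *
print(r.get_obs()["tcp_pos"])
s=r.grab_frame("scene");t=r.grab_frame("top")
z=lambda im,x,y,w,h,W,H:cv2.resize(im[y:y+h,x:x+w],(W,H),interpolation=cv2.INTER_CUBIC)
cv2.imwrite("pics/d4.png",np.hstack([z(s,360,130,100,100,400,400),z(t,347,221,100,100,400,400)]))
E
```

```text
[ 0.41887452 -0.33935868  0.07649012]
```

View pics/d4.png

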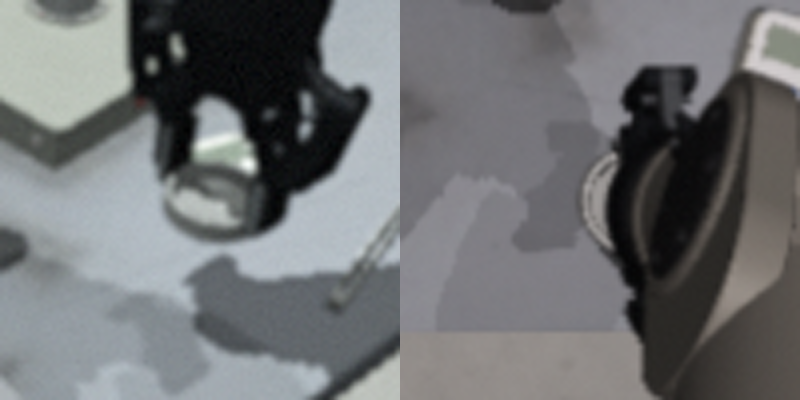

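The crop shows the cup held level, its bottom about flush with the fingertips. Carrying it over the plate.

Call:
arm_command([
  [[0.004,0.04,0],[0,0,0],40],
  [[0.008,0.08,0],[0,0,0],40],
  [[0.011,0.12,0],[0,0,0],40],
  [[0.013,0.15,0],[0,0,0],40],
  [[0.013,0.163,0],[0,0,0],40],
  [[0.013,0.163,-0.02],[0,0,0],40],
  [[0.013,0.163,-0.04],[0,0,0],40],
  [[0.013,0.163,-0.04],[0,0,0],40],
  [[0.013,0.163,-0.04],[0,0,0],40],
])

```text
clock: 5.5
tcp_pos: [0.428, -0.1747, 0.031]
orientation: [-3.141, 0.003, 0.003]
contact_force: [0.3, 0.3, -0.9]
grip_width: 0.0525
```

```bash
python3 - <<'E'
from h import *
o=r.get_obs();print(o["tcp_pos"],o["orientation"])
s=r.grab_frame("scene");t=r.grab_frame("top")
z=lambda im,x,y,w,h,W,H:cv2.resize(im[y:y+h,x:x+w],(W,H),interpolation=cv2.INTER_CUBIC)
cv2.imwrite("pics/d5.png",np.hstack([z(s,312,180,80,80,400,400),z(t,285,225,80,80,400,400)]))
E
```

```text
[ 0.42800583 -0.17473579  0.03097043] [-3.14109092e+00  2.82632247e-03  3.05333071e-03]
```

View pics/d5.png

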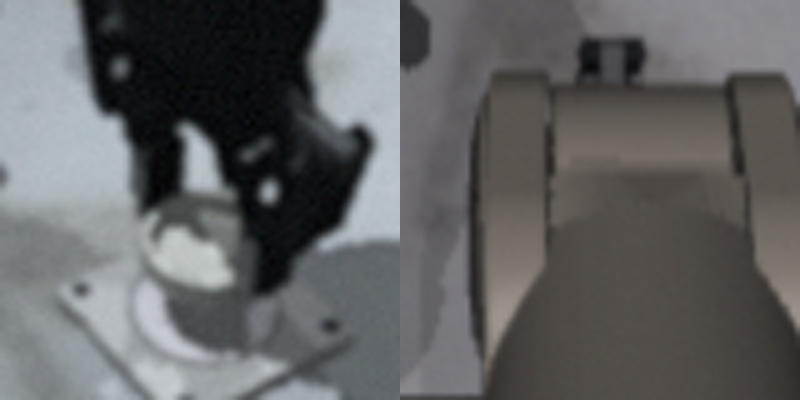

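Cup sits over the ring. Lowering onto the plate.

Call:
arm_command([
  [[0.0005,0,-0.015],[0,0,0],40],
  [[0.0005,0,-0.022],[0,0,0],40],
  [[0.0005,0,-0.026],[0,0,0],40],
  [[0.0005,0,-0.026],[0,0,0],40],
])

```text
clock: 6.0
tcp_pos: [0.4291, -0.1744, 0.0053]
orientation: [-3.141, 0.002, 0.001]
contact_force: [0.1, -0.0, -0.9]
grip_width: 0.0523
```

Call:
arm_command([
  [[0,0,-0.001],[0,0,0],40],
  [[0,0,-0.002],[0,0,0],40],
  [[0,0,-0.002],[0,0,0],40],
])

```text
clock: 6.3
tcp_pos: [0.4294, -0.1744, 0.0036]
orientation: [3.141, -0.002, 0.001]
contact_force: [0.2, 0.1, -0.6]
grip_width: 0.0526
```

Call:
arm_command([
  [[0,0,-0.001],[0,0,0],40],
  [[0,0,-0.002],[0,0,0],40],
  [[0,0,-0.002],[0,0,0],40],
])

```text
clock: 6.6
tcp_pos: [0.4294, -0.1744, 0.002]
orientation: [3.141, -0.002, 0.0]
contact_force: [-1.8, 0.7, 7.3]
grip_width: 0.0525
```

Call:
arm_command([
  [[0,0,0],[0,0,0],66],
  [[0,0,0],[0,0,0],72],
  [[0,0,0],[0,0,0],85],
  [[0,0,0],[0,0,0],85],
  [[0,0,0.02],[0,0,0],85],
  [[0,0,0.06],[0,0,0],85],
  [[0,0,0.11],[0,0,0],85],
  [[0,0,0.15],[0,0,0],50],
  [[0,0,0.15],[0,0,0],50],
])

```text
clock: 7.5
tcp_pos: [0.4328, -0.1754, 0.1566]
orientation: [3.138, -0.002, 0.014]
contact_force: [1.3, -0.5, -0.4]
grip_width: 0.0448
```

Call:
arm_command([
  [[0.158,0.154,0],[0,0,0],50],
  [[0.158,0.154,0],[0,0,0],50],
  [[0.158,0.154,0],[0,0,0],50],
  [[0.158,0.154,0],[0,0,0],50],
  [[0.158,0.154,0],[0,0,0],50],
  [[0.158,0.154,0],[0,0,0],50],
  [[0.158,0.154,0],[0,0,0],50],
])

```text
clock: 8.2
tcp_pos: [0.5864, -0.0205, 0.1502]
orientation: [3.141, -0.001, -0.004]
contact_force: [0.4, -1.4, -0.2]
grip_width: 0.0428
```

```bash
python3 - <<'E'
from h import *
o=r.get_obs();print(o["tcp_pos"],o["orientation"],o["clock"])
s=r.grab_frame("scene");t=r.grab_frame("top")
cv2.imwrite("pics/scene1.png",s);cv2.imwrite("pics/top1.png",t)
z=lambda im,x,y,w,h,W,H:cv2.resize(im[y:y+h,x:x+w],(W,H),interpolation=cv2.INTER_CUBIC)
cv2.imwrite("pics/d6.png",np.hstack([z(s,210,150,180,180,400,400),z(t,200,130,180,180,400,400)]))
E
```

```text
[ 0.58637202 -0.02051061  0.15024191] [ 3.14128597e+00 -6.64230478e-04 -3.50112376e-03] 8.2
```

View pics/d6.png

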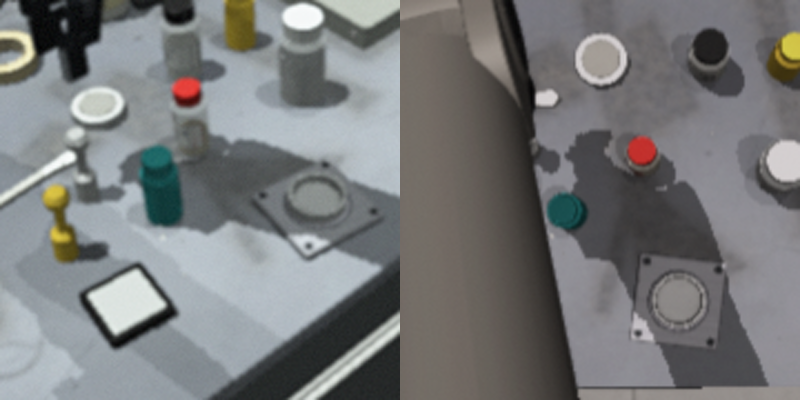

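The crop shows the cup centred in the plate's ring, and the gripper above the steel tamper (foot 85,185, knob 77,138). Descending onto the knob.

Call:
arm_command([
  [[0.0005,0.0005,-0.03],[0,0,0],50],
  [[0.0005,0.0005,-0.06],[0,0,0],50],
  [[0.0005,0.0005,-0.08],[0,0,0],50],
  [[0.0005,0.0005,-0.095],[0,0,0],50],
  [[0.0005,0.0005,-0.098],[0,0,0],50],
  [[0.0005,0.0005,-0.098],[0,0,0],50],
])

```text
clock: 8.9
tcp_pos: [0.5876, -0.0204, 0.0535]
orientation: [3.141, -0.003, -0.0]
contact_force: [-0.4, 0.3, 0.5]
grip_width: 0.0425
```

Call:
arm_command([
  [[0,0,0],[0,0,0],35],
  [[0,0,0],[0,0,0],10],
  [[0,0,0],[0,0,0],10],
  [[0,0,0],[0,0,0],10],
  [[0,0,0],[0,0,0],10],
  [[0,0,0],[0,0,0],10],
], newtons=50)

```text
clock: 9.5
tcp_pos: [0.5886, -0.0198, 0.0547]
orientation: [3.141, -0.002, 0.003]
contact_force: [-1.4, 0.2, 6.8]
grip_width: 0.0202
```

Call:
arm_command([
  [[0,0,0.02],[0,0,0],10],
  [[0,0,0.05],[0,0,0],10],
  [[0,0,0.09],[0,0,0],10],
  [[0,0,0.12],[0,0,0],10],
  [[0,0,0.12],[0,0,0],10],
  [[0,0,0.12],[0,0,0],10],
])

```text
clock: 10.1
tcp_pos: [0.5878, -0.02, 0.1737]
orientation: [3.141, -0.002, 0.002]
contact_force: [0.6, -0.1, -2.8]
grip_width: 0.0204
```

Call:
arm_command([
  [[-0.03,-0.03,0],[0,0,0],10],
  [[-0.06,-0.06,0],[0,0,0],10],
  [[-0.09,-0.09,0],[0,0,0],10],
  [[-0.12,-0.12,0],[0,0,0],10],
  [[-0.15,-0.145,0],[0,0,0],10],
  [[-0.159,-0.154,0],[0,0,0],10],
  [[-0.159,-0.154,-0.03],[0,0,0],10],
  [[-0.159,-0.154,-0.06],[0,0,0],10],
  [[-0.159,-0.154,-0.06],[0,0,0],10],
  [[-0.159,-0.154,-0.06],[0,0,0],10],
])

```text
clock: 11.1
tcp_pos: [0.4283, -0.1731, 0.1128]
orientation: [-3.14, 0.0, 0.004]
contact_force: [-0.8, 0.1, -2.3]
grip_width: 0.0203
```

```bash
python3 - <<'E'
from h import *
o=r.get_obs();print(o["tcp_pos"],o["orientation"],o["clock"],o["grip_width"])
s=r.grab_frame("scene");t=r.grab_frame("top")
z=lambda im,x,y,w,h,W,H:cv2.resize(im[y:y+h,x:x+w],(W,H),interpolation=cv2.INTER_CUBIC)
cv2.imwrite("pics/d7.png",np.hstack([z(s,300,140,120,120,600,600)]))
E
```

```text
[ 0.42831879 -0.17311167  0.11281488] [-3.14013909e+00  1.37327398e-04  3.60342406e-03] 11.1 0.02028608571923935
```

View pics/d7.png

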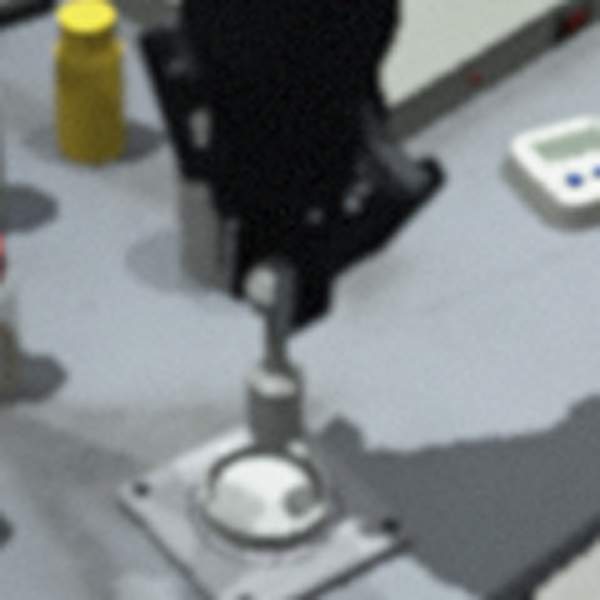

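The tamper (foot at 273,410 in the crop) hangs vertically over the cup (265,500). Lowering into it.

Call:
arm_command([
  [[0.0005,-0.001,-0.02],[0,0,0],10],
  [[0.0005,-0.001,-0.035],[0,0,0],10],
  [[0.0005,-0.001,-0.041],[0,0,0],10],
  [[0.0005,-0.001,-0.041],[0,0,0],10],
])

```text
clock: 11.6
tcp_pos: [0.4295, -0.1747, 0.0727]
orientation: [-3.142, 0.001, -0.0]
contact_force: [0.7, -0.4, -2.0]
grip_width: 0.0204
```

Call:
arm_command([
  [[0,0,-0.001],[0,0,0],10],
  [[0,0,-0.002],[0,0,0],10],
  [[0,0,-0.002],[0,0,0],10],
])

```text
clock: 11.9
tcp_pos: [0.4297, -0.175, 0.0709]
orientation: [3.141, -0.002, 0.002]
contact_force: [0.3, 0.4, -1.5]
grip_width: 0.0203
```

Call:
arm_command([
  [[0,0,-0.001],[0,0,0],10],
  [[0,0,-0.002],[0,0,0],10],
  [[0,0,-0.002],[0,0,0],10],
])

```text
clock: 12.2
tcp_pos: [0.4297, -0.1751, 0.0691]
orientation: [3.141, -0.002, 0.001]
contact_force: [-1.6, 0.4, 5.7]
grip_width: 0.02
```

Call:
arm_command([
  [[0,0,0],[0,0,0],28],
  [[0,0,0],[0,0,0],36],
  [[0,0,0],[0,0,0],50],
  [[0,0,0],[0,0,0],50],
  [[0,0,0.02],[0,0,0],50],
  [[0,0,0.06],[0,0,0],50],
  [[0,0,0.11],[0,0,0],50],
  [[0,0,0.11],[0,0,0],90],
])

```text
clock: 13.0
tcp_pos: [0.4333, -0.1758, 0.1842]
orientation: [3.138, -0.002, 0.016]
contact_force: [0.9, -0.2, -0.7]
grip_width: 0.0558
```

Call:
arm_command([
  [[0.25,0.081,0],[0,0,0],90],
  [[0.25,0.081,0],[0,0,0],90],
  [[0.25,0.081,0],[0,0,0],90],
  [[0.25,0.081,0],[0,0,0],90],
  [[0.25,0.081,0],[0,0,0],90],
  [[0.25,0.081,0],[0,0,0],90],
  [[0.25,0.081,-0.05],[0,0,0],90],
  [[0.25,0.081,-0.08],[0,0,0],90],
  [[0.25,0.081,-0.08],[0,0,0],90],
])

```text
clock: 13.9
tcp_pos: [0.6753, -0.0938, 0.0927]
orientation: [-3.141, 0.001, 0.016]
contact_force: [-0.2, -0.4, 0.2]
grip_width: 0.0769
```

```bash
python3 - <<'E'
from h import *
o=r.get_obs();print(o["tcp_pos"],o["orientation"],o["clock"])
s=r.grab_frame("scene");t=r.grab_frame("top")
z=lambda im,x,y,w,h,W,H:cv2.resize(im[y:y+h,x:x+w],(W,H),interpolation=cv2.INTER_CUBIC)
cv2.imwrite("pics/d8.png",np.hstack([z(s,210,140,180,180,400,400),z(t,200,120,180,180,400,400)]))
E
```

```text
[ 0.67530475 -0.09375926  0.09269537] [-3.14084902e+00  8.40839331e-04  1.56022129e-02] 13.9
```

View pics/d8.png

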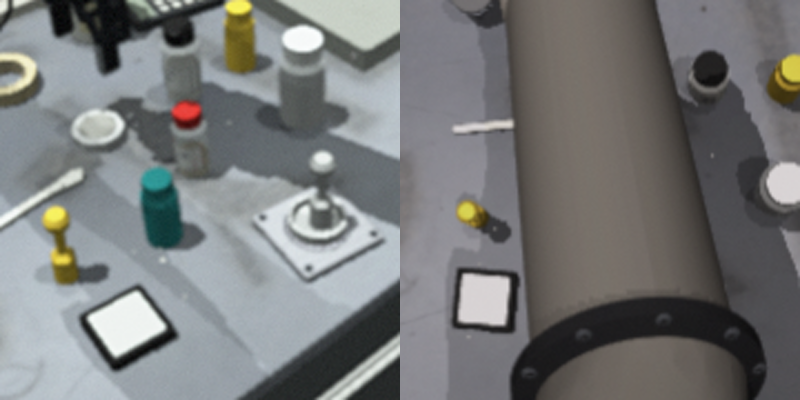

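The tamper stands upright in the cup (knob at crop 322,160). Descending to the lid.

Call:
arm_command([
  [[0,0,-0.03],[0,0,0],90],
  [[0,0,-0.06],[0,0,0],90],
  [[0,0,-0.08],[0,0,0],90],
  [[0,0,-0.092],[0,0,0],90],
  [[0,0,-0.097],[0,0,0],90],
  [[0,0,-0.097],[0,0,0],90],
])

```text
clock: 14.6
tcp_pos: [0.6801, -0.0939, 0.0025]
orientation: [3.142, -0.002, 0.002]
contact_force: [0.3, 0.3, -0.1]
grip_width: 0.0769
```

Call:
arm_command([
  [[-0.001,0,-0.004],[0,0,0],90],
  [[-0.001,0,-0.008],[0,0,0],90],
  [[-0.001,0,-0.01],[0,0,0],90],
  [[-0.001,0,-0.01],[0,0,0],90],
])

```text
clock: 15.0
tcp_pos: [0.6781, -0.0939, -0.0087]
orientation: [-3.142, 0.002, 0.0]
contact_force: [-0.4, 0.1, -0.0]
grip_width: 0.077
```

Call:
arm_command([
  [[0,0,0],[0,0,0],72],
  [[0,0,0],[0,0,0],40],
  [[0,0,0],[0,0,0],40],
  [[0,0,0],[0,0,0],40],
  [[0,0,0],[0,0,0],40],
])

```text
clock: 15.5
tcp_pos: [0.6788, -0.0939, -0.0078]
orientation: [3.142, -0.002, 0.002]
contact_force: [-0.7, -0.9, 6.4]
grip_width: 0.0535
```

Call:
arm_command([
  [[0,0,0.02],[0,0,0],40],
  [[0,0,0.05],[0,0,0],40],
  [[0,0,0.1],[0,0,0],40],
  [[0,0,0.14],[0,0,0],40],
  [[0,0,0.14],[0,0,0],40],
  [[0,0,0.14],[0,0,0],40],
])

```text
clock: 16.1
tcp_pos: [0.6786, -0.094, 0.1322]
orientation: [3.141, -0.002, 0.003]
contact_force: [-0.6, 0.2, -1.6]
grip_width: 0.0534
```

Call:
arm_command([
  [[-0.04,0.021,0],[0,0,0],40],
  [[-0.08,0.042,0],[0,0,0],40],
  [[-0.12,0.063,0],[0,0,0],40],
  [[-0.16,0.084,0],[0,0,0],40],
  [[-0.2,0.105,0],[0,0,0],40],
  [[-0.22,0.116,0],[0,0,0],40],
  [[-0.2255,0.1185,0],[0,0,0],40],
  [[-0.2255,0.1185,-0.03],[0,0,0],40],
  [[-0.2255,0.1185,-0.06],[0,0,0],40],
  [[-0.2255,0.1185,-0.09],[0,0,0],40],
])

```text
clock: 17.1
tcp_pos: [0.4531, 0.0239, 0.0396]
orientation: [-3.141, 0.003, 0.001]
contact_force: [-0.0, 0.3, -1.7]
grip_width: 0.0532
```

Call:
arm_command([
  [[0,0,-0.015],[0,0,0],40],
  [[0,0,-0.025],[0,0,0],40],
  [[0,0,-0.031],[0,0,0],40],
  [[0,0,-0.031],[0,0,0],40],
  [[0,0,-0.031],[0,0,0],40],
])

```text
clock: 17.6
tcp_pos: [0.4533, 0.0246, 0.0108]
orientation: [-3.142, 0.002, -0.001]
contact_force: [1.0, -0.0, -0.5]
grip_width: 0.0534
```

Call:
arm_command([
  [[0,0,-0.003],[0,0,0],40],
  [[0,0,-0.005],[0,0,0],40],
  [[0,0,-0.006],[0,0,0],40],
  [[0,0,-0.006],[0,0,0],40],
])

```text
clock: 18.0
tcp_pos: [0.4528, 0.0246, 0.0044]
orientation: [3.142, -0.002, 0.0]
contact_force: [-1.1, 0.3, -0.5]
grip_width: 0.0529
```

Call:
arm_command([
  [[0,0,-0.001],[0,0,0],40],
  [[0,0,-0.002],[0,0,0],40],
  [[0,0,-0.002],[0,0,0],40],
])

```text
clock: 18.3
tcp_pos: [0.4529, 0.0246, 0.0031]
orientation: [3.141, -0.002, 0.001]
contact_force: [-3.6, -0.6, 11.0]
grip_width: 0.0532
```

Call:
arm_command([
  [[0,0,0],[0,0,0],66],
  [[0,0,0],[0,0,0],72],
  [[0,0,0],[0,0,0],85],
  [[0,0,0],[0,0,0],85],
  [[0,0,0.02],[0,0,0],85],
  [[0,0,0.06],[0,0,0],85],
  [[0,0,0.11],[0,0,0],75],
  [[0,0,0.15],[0,0,0],75],
  [[0,0,0.15],[0,0,0],75],
])

```text
clock: 19.2
tcp_pos: [0.4563, 0.0252, 0.1574]
orientation: [-3.141, 0.002, -0.015]
contact_force: [0.7, -0.3, -0.4]
grip_width: 0.064
```

Call:
arm_command([
  [[0.122,-0.1615,0],[0,0,0],75],
  [[0.122,-0.1615,0],[0,0,0],75],
  [[0.122,-0.1615,0],[0,0,0],75],
  [[0.122,-0.1615,0],[0,0,0],75],
  [[0.122,-0.1615,0],[0,0,0],75],
  [[0.122,-0.1615,0],[0,0,0],75],
  [[0.122,-0.1615,0],[0,0,0],75],
])

```text
clock: 19.9
tcp_pos: [0.5738, -0.1353, 0.1516]
orientation: [-3.141, -0.001, 0.003]
contact_force: [0.6, 1.4, -0.5]
grip_width: 0.0643
```

```bash
python3 - <<'E'
from h import *
o=r.get_obs();print(o["tcp_pos"],o["orientation"],o["clock"])
s=r.grab_frame("scene");t=r.grab_frame("top")
z=lambda im,x,y,w,h,W,H:cv2.resize(im[y:y+h,x:x+w],(W,H),interpolation=cv2.INTER_CUBIC)
cv2.imwrite("pics/d9.png",np.hstack([z(s,220,140,170,170,400,400),z(t,200,120,180,180,400,400)]))
im=s.astype(int); c,b,_=blob(im,(294,190,10),im[...,2]-im[...,1]>60);print(c,b,plane("scene",c,.08))
E
```

```text
[ 0.57378605 -0.13533986  0.1515799 ] [-3.14057402e+00 -8.03390197e-04  2.74787599e-03] 19.9
[293.47777778 189.50185185] (13, 10) [ 0.57190922 -0.13619424  0.08      ]
```

View pics/d9.png

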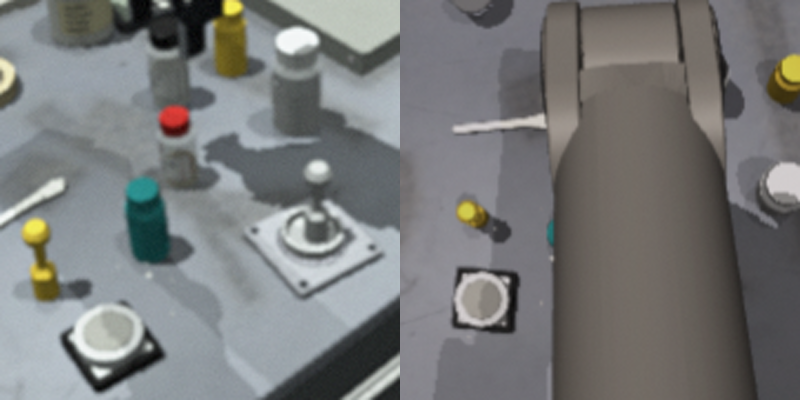

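The lid lies flat and centred on the tile (crop 110,330), and the red-capped bottle at (177,150) hasn't moved. Descending to it.

Call:
arm_command([
  [[0,-0.001,-0.03],[0,0,0],75],
  [[0,-0.001,-0.06],[0,0,0],75],
  [[0,-0.001,-0.09],[0,0,0],75],
  [[0,-0.001,-0.11],[0,0,0],75],
  [[0,-0.001,-0.123],[0,0,0],75],
  [[0,-0.001,-0.123],[0,0,0],75],
])

```text
clock: 20.6
tcp_pos: [0.5734, -0.1368, 0.0281]
orientation: [-3.141, -0.001, 0.004]
contact_force: [-0.0, 0.8, 0.9]
grip_width: 0.0638
```

Call:
arm_command([
  [[0,0,0],[0,0,0],50],
  [[0,0,0],[0,0,0],20],
  [[0,0,0],[0,0,0],20],
  [[0,0,0],[0,0,0],20],
  [[0,0,0],[0,0,0],20],
  [[0,0,0],[0,0,0],20],
], newtons=40)

```text
clock: 21.2
tcp_pos: [0.5756, -0.1379, 0.031]
orientation: [3.141, -0.002, 0.003]
contact_force: [-2.2, 0.6, 6.3]
grip_width: 0.0327
```

Call:
arm_command([
  [[0,0,0.02],[0,0,0],20],
  [[0,0,0.05],[0,0,0],20],
  [[0,0,0.09],[0,0,0],20],
  [[0,0,0.12],[0,0,0],20],
  [[0,0,0.12],[0,0,0],20],
  [[0,0,0.12],[0,0,0],20],
])

```text
clock: 21.8
tcp_pos: [0.5751, -0.1381, 0.1503]
orientation: [3.141, -0.002, 0.003]
contact_force: [-0.5, -0.7, -1.8]
grip_width: 0.0327
```

```bash
python3 - <<'E'
from h import *
t=cv2.imread("pics/top0.png").astype(int)
c,b,_=blob(t,(275,225,12),(t[...,0]-t[...,2]>40));print(c,b,plane("top",(273.5,224.5),.08),plane("top",c,.07))
E
```

```text
[273.44607843 224.13529412] (16, 15) [ 0.51606172 -0.06255984  0.08      ] [ 0.51752692 -0.06160018  0.07      ]
```

Call:
arm_command([
  [[-0.04,0.018,0],[0,0,0],20],
  [[-0.08,0.037,0],[0,0,0],20],
  [[-0.115,0.053,0],[0,0,0],20],
  [[-0.134,0.062,0],[0,0,0],20],
  [[-0.134,0.062,0],[0,0,0],20],
  [[-0.134,0.062,-0.03],[0,0,0],20],
  [[-0.134,0.062,-0.06],[0,0,0],20],
  [[-0.134,0.062,-0.09],[0,0,0],20],
  [[-0.134,0.062,-0.105],[0,0,0],20],
  [[-0.134,0.062,-0.105],[0,0,0],20],
])

```text
clock: 22.8
tcp_pos: [0.439, -0.0758, 0.0418]
orientation: [-3.14, 0.001, 0.009]
contact_force: [-0.5, -0.1, -0.6]
grip_width: 0.0333
```

Call:
arm_command([
  [[0,0,-0.006],[0,0,0],20],
  [[0,0,-0.011],[0,0,0],20],
  [[0,0,-0.011],[0,0,0],20],
])

```text
clock: 23.1
tcp_pos: [0.441, -0.076, 0.0334]
orientation: [3.142, -0.002, 0.0]
contact_force: [-0.3, 0.5, -1.5]
grip_width: 0.0335
```

Call:
arm_command([
  [[0,0,-0.001],[0,0,0],20],
  [[0,0,-0.002],[0,0,0],20],
  [[0,0,-0.002],[0,0,0],20],
])

```text
clock: 23.4
tcp_pos: [0.4409, -0.0759, 0.0316]
orientation: [3.141, -0.002, 0.001]
contact_force: [0.1, 0.8, -0.8]
grip_width: 0.0331
```

Call:
arm_command([
  [[0,0,-0.001],[0,0,0],20],
  [[0,0,-0.002],[0,0,0],20],
  [[0,0,-0.002],[0,0,0],20],
])

```text
clock: 23.7
tcp_pos: [0.4411, -0.076, 0.0308]
orientation: [3.14, -0.002, 0.001]
contact_force: [-5.1, 0.1, 21.3]
grip_width: 0.0331
```

Call:
arm_command([
  [[0,0,0.0015],[0,0,0],20],
  [[0,0,0.0015],[0,0,0],44],
  [[0,0,0.0015],[0,0,0],50],
  [[0,0,0.0015],[0,0,0],60],
  [[0,0,0.0015],[0,0,0],60],
  [[0,0,0.02],[0,0,0],60],
  [[0,0,0.06],[0,0,0],60],
  [[0,0,0.11],[0,0,0],60],
  [[0,0,0.16],[0,0,0],60],
  [[0,0,0.19],[0,0,0],60],
])

```text
clock: 24.7
tcp_pos: [0.4419, -0.0757, 0.223]
orientation: [3.141, -0.001, 0.007]
contact_force: [1.1, -0.5, -0.1]
grip_width: 0.0514
```

Call:
arm_command([
  [[-0.02,-0.4,0.0],[0,0,-0.5],60],
  [[-0.02,-0.4,0.0],[0,0,-0.5],60],
  [[-0.02,-0.4,0.0],[0,0,-0.5],60],
  [[-0.02,-0.4,0.0],[0,0,-0.5],60],
  [[-0.02,-0.4,0.0],[0,0,-0.5],60],
  [[-0.02,-0.4,0.0],[0,0,-0.5],60],
  [[-0.02,-0.4,0.0],[0,0,-0.5],60],
  [[-0.02,-0.4,0.0],[0,0,-0.5],60],
  [[-0.02,-0.4,0.0],[0,0,-0.5],60],
  [[-0.02,-0.4,0.0],[0,0,-0.5],60],
])

```text
clock: 25.7
tcp_pos: [0.4199, -0.4767, 0.2184]
orientation: [-3.042, 0.782, 0.002]
contact_force: [0.2, 1.4, 0.6]
grip_width: 0.051
```

```bash
python3 - <<'E'
from h import *
s=r.grab_frame("scene");t=r.grab_frame("top")
cv2.imwrite("pics/sf.png",s);cv2.imwrite("pics/tf.png",t)
z=lambda im,x,y,w,h,W,H:cv2.resize(im[y:y+h,x:x+w],(W,H),interpolation=cv2.INTER_CUBIC)
cv2.imwrite("pics/d10.png",np.hstack([z(s,220,140,180,180,400,400),z(t,210,130,180,180,400,400)]))
im=t.astype(int);red=im[...,2]-im[...,1]>60
im2=s.astype(int);red2=im2[...,2]-im2[...,1]>60
red[:170]=0;red2[:160]=0
a=np.argwhere(red[:, 230:350]).mean(0)[::-1]+[230,0]; b=np.argwhere(red2[:,250:350]).mean(0)[::-1]+[250,0]
print("red",a,b,tri(a,b),plane("top",a,.08))
g=im.mean(2);c,bx,_=blob(im,(238,254,16),g>135);print("lid",c,bx,plane("top",c,.025))
c,bx,_=blob(im,(325,265,18),g>175);print("cup?",c,bx,plane("top",c,.024))
E
```

```text
red [279.08148148 260.45185185] [310.89932886 239.02013423] (array([ 0.43956119, -0.07543567,  0.07758865]), np.float64(0.001449843902376436)) [ 0.44005372 -0.07504975  0.08      ]
lid [236.19440592 250.41955617] (32, 29) [0.4615971  0.02503564 0.025     ]
cup? [321.09254902 261.46921569] (36, 36) [ 0.4371889  -0.16493409  0.024     ]
```

View pics/d10.png

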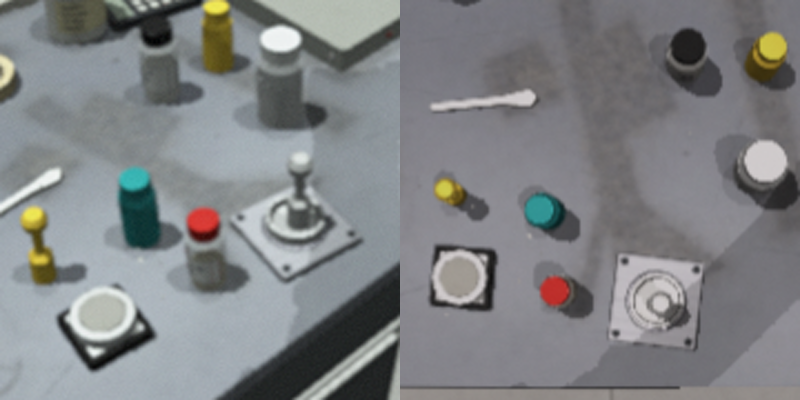

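Everything appears in place: lid on tile (crop 460,277), red bottle midway (556,292), cup and tamper on the plate (656,300). My lid and cup blobs merged with their surroundings, so one clean number for each before handing in.

```bash
python3 - <<'E'
from h import *
def disc(n,f,roi,lo,hi):
    g=cv2.imread(f).astype(int).mean(2); return blob(None,roi,cv2.morphologyEx(((g>lo)&(g<hi)).astype(np.uint8),cv2.MORPH_OPEN,np.ones((3,3),np.uint8)))[:2]
for lo,hi in((120,160),(120,168),(130,175)):
    c,b=disc("top","pics/tf.png",(237,254,12),lo,hi); print("lid",c,b,plane("top",c,.025))
c,b=disc("top","pics/top0.png",(290,157,12),120,160);print("lid ref",c,b)
# tile frame and cup rim: Hough/edges
t=cv2.imread("pics/tf.png",0);g=cv2.resize(t[245:287,304:346],None,fx=8,fy=8,interpolation=cv2.INTER_CUBIC)
k=cv2.HoughCircles(g,cv2.HOUGH_GRADIENT,1.5,20,param1=80,param2=40,minRadius=80,maxRadius=125)
for q in k[0][:4]: p=q[:2]/8+[304,245]-.44;print("circ",p,q[2]/8,plane("top",p,.024)[:2],plane("top",p,.010)[:2])
o=r.get_obs();print(o["clock"],o["contact_force"])
E
```

```text
lid [236.22170543 254.35116279] (17, 18) [0.45284018 0.02482413 0.025     ]
lid [236.29941003 254.29941003] (18, 18) [0.45295579 0.02465192 0.025     ]
lid [236.24587814 254.2437276 ] (18, 18) [0.45307942 0.02477403 0.025     ]
lid ref [289.90281124 156.02891566] (17, 17)
circ [325.96625 265.09125] 11.51875 [ 0.42913758 -0.17580753] [ 0.42884284 -0.17625753]
25.8 [ 0.74839956  0.20359329 -0.51702538]
```

Lid, cup and bottle are each within about 2 mm of their targets. Handing in.

```bash
python3 -c "
from bench import r
print(r.hand_in())"
```

```text
the job is handed in; nothing more can be done
None
```

I carried out the whole task in the order given and handed it in at about 26 s. The two larger bottles were never touched, and the gripper is open and well clear of everything.

| Item | Where it was measured at the end | Target |
|---|---|---|
| Cup on plate | (0.429, -0.176), about 1.5 mm off | (0.4285, -0.1744) |
| Tamper in cup | standing upright in the pictures; position not measured | in the cup |
| Lid on tile | (0.453, 0.0247), under 1 mm off, same way up, lying flat | (0.453, 0.0243) |
| Smallest bottle | (0.440, -0.075), within 1 mm, standing upright | midpoint (0.4408, -0.075) |

**Checks that disagreed:**
- **Fingertip height:** in the pictures the fingertips stood 15–20 mm higher relative to the TCP reading than the description says. I lowered in small steps while watching the force, and went by the pictures and the contact instead.
- **Finger opening:** the gripper's reading was about 2.5 mm under the given diameters on every grasp. All the grips held.
- **Contact force:** setting the bottle down peaked at about 21 N, within the limits. I eased off 1.5 mm before letting go.
- **First measurements:** the first outlines of the cup and tile, and the first final outlines of the cup and lid, were wrong because they merged with what was around them. I redid them.

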